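# Hold a slide mailer in the marking jig with the push block

### The job

Lift the push block up and off the two hooks of its stand. With it, push the slide mailer that lies in the marking jig flat and square against the jig's fence, and press it firmly against the fence and down on the bed together with one diagonal push (about 10 N each way, no harder than a strong hand). Finish while still gripping the push block and holding the mailer pressed like this, ready for marking, the push block itself clear of the jig; never press on the mailer with the gripper, and leave the other things on the desk alone.

Things in the scene. Friction and masses are not known exactly. Their poses are not given: they have to be found in the camera images.
- jig: Marking jig, fixed. Origin at the underside centre, z up, yaw within 0.3 rad of the world's. Grey painted bed 140 (x) x 200 (y) mm, its top 14 mm above the origin. An aluminium fence runs along the whole far (+x) side, parallel to y: working face looks to -x at x = +50 mm, 16 mm thick, 16 mm high above the bed. The other sides are open.
- jig_bed: The jig's bed plate, 140 x 200 x 10 mm; origin at its underside centre, axes as the jig.
- jig_fence: The jig's fence bar, 16 x 200 x 16 mm; origin at its underside centre, axes as the jig (its length is y).
- fence_foot (a point): Middle of the line where the fence's working face meets the bed's top; axes as the jig.
- stand: Stand, fixed; origin at the underside centre, z up, x away from the robot, yaw within 0.3 rad of the world's. Grey foot 110 x 130 x 10 mm. Two steel wire arms (8 mm thick) at y = -42 and +42 mm come forward from posts at x = +55 mm (150 mm high), dip to a seat at x = 0 and end in upturned tips at x = -17 mm, 152 mm high. The push block hangs between them.
- stand_seat (a point): Half-way between the two hook seats, 134 mm above the desk, where the underside of the push block's cross pin rests.
- push_grip (a point): Middle of the push block's grey handle, where to grip; axes as the push block. Handle 22 (x) x 34 (y) mm, from 40 mm below to 22 mm above this point; best gripped with the fingers closing along x. The cross pin (10 mm thick, along y, 60 mm to either side, end knobs 16 mm) lies 26 mm below this point.
- push_block: Push block, loose, 220 g; origin 66 mm below push_grip, level with its lowest face (the heel). At the start it hangs upright by its cross pin, its x along the stand's x to a few degrees, up to some mm off in the hooks. Under the handle is a steel shoe 50 mm wide (y), its top 26 mm above the origin, with a rebate that opens to +x: see heel_face and roof.
- heel_face (a point): On the push block: middle of the front (+x) face of the shoe's heel, 14 mm high, at x = -2 mm, 7 mm above the heel's lowest face; this face pushes the mailer's near side. The heel reaches 18 mm back (-x) from here.
- roof (a point): On the push block: middle of the rebate's roof, the underside that presses on the mailer's top; 14 mm above the heel's lowest face. The roof reaches from x = -2 to +29 mm of the push block. With the roof on the 20 mm high mailer the heel is 6 mm clear of the bed.
- mailer_center (a point): Centre, half-way up, of the slide mailer: a pale plastic box 84 (x) x 34 (y) x 20 (z) mm, about 70 g, loose on the jig's bed. At the start its long x axis lies roughly along the fence (within 0.25 rad, pointing to the jig's +y), its nearest edge or corner 13 to 50 mm short of the fence, its centre up to 35 mm either side of the fence's middle.
- mailer: The same mailer; origin at the centre of its underside.
- coverslips: Bystander: cover glass box 35 x 35 x 21 mm, origin at the underside centre.
- oil: Bystander: small oil bottle 30 x 30 x 66 mm, origin at the underside centre.
- tape: Bystander: roll of tape lying flat, 68 mm across, 19 mm high, origin at the underside centre.
- rubber_eraser: Bystander: eraser 21 x 50 x 12 mm, origin at the underside centre.
There are look-alikes about, which are no part of the job. Of the things that look like the stand, the larger one is meant.

How it is judged:
By the outcome, as a careful person would: the job done as asked, in the order asked, and still so for the second after the job is handed in, while the arm keeps its last pose, push and grip.
It also fails if it takes over 38 s, if anything falls off the work surface, if the arm or the gripper's body presses on something with over 40 N, if the wrist force passes 120 N, or if a joint passes its speed limit or range.

### The arm

A 6-joint arm with a two-finger parallel gripper is mounted at the origin on a cart in front of the work surface, level with it; the furniture and walls round the work are solid. World frame = base frame: x ahead of the robot, y to its left, z up, the work surface at z = 0. Lengths are in m, angles in rad, forces in N, time in s.
With the tool pointing down it reaches from about 0.425 to 0.95 m from the base axis. Payload 3.5 kg.
Tool frame: the origin (TCP) lies midway between the tips of the shut fingers; the grasp point (between the pads) lies 19 mm behind it; x points along the fingers, z is the direction in which the jaws open and shut, and the axes are right-handed (so a half turn about x gives the same grasp; the last joint's range is limited). The gripper opens to 85 mm and grips with 20 to 120 N. Pads are 22 mm wide; open, the fingers measure 114 mm over their backs; the gripper's body (76 mm by 85 mm) begins 54 mm behind the grasp point. The pads swing forward as they close: fully open they stand 13 mm farther back than shut.
Start: joints at [1.01, 0.286, 1.577, -0, 1.279, -0.15], TCP at [0.27, 0.619, 0.231] pointing down, gripper open.
Joint ranges: [-2.77, 2.77], [-0.9, 2.22], [0.21, 2.48], [-1.53, 4.67], [0.24, 2.81], [-2.84, 2.84]. Speed limits (rad/s): [2.79, 2.79, 3.14, 3.14, 3.14, 3.14].

### API

Orientations are given as a unit quaternion [x, y, z, w].
In Python, from plant import readout, eyes, ctrl gives the robot as it stands.
- The arm moves only by the tool move_arm, never from a script. Its argument "commands" is a list of rows, each a list of 7 numbers: the turn, a rotation vector about the world's x, y, z in rad, then the shift along the world's x, y, z in mm, then the closure in counts, from 0 (fully open) to 255 (shut). A call has 1 to 12 rows; each row is the pose to reach, as a shift and turn from the pose measured when the call began; what a row does not reach only later rows make up. A row lasts 1/10 s, in which the tool goes at most 50 mm and 8.59 degrees, less where a joint would pass 70% of its speed; a pose out of reach is approached as far as the arm can. A call with a gripper value outside its range is refused whole. The fingers move at their own pace and stop on an object; "newtons" is the grip in N (left out, the last holds). Time passes only in rows, so rows that repeat a pose let the fingers close. It gives the time, the measured TCP pose, the force and the opening at its end, in the units of the state.
- readout.get_state(): the state, without advancing time (a new reading comes with each control period).
- eyes.read_camera(name): name is "scene" or "top" or "wrist"; returns a dict with "color" (400x640x3 uint8, red, green, blue), "depth" (400x640 float32, m along the optical axis (not along the pixel's ray), 0 where there is no reading), "K" (3x3 intrinsics, pixels), "dist" ([k1, k2, p1, p2, k3] as OpenCV has them; the pictures are not rectified), "eye" and "attitude" of the camera in the world. Camera axes: x right, y down, z forward; pixel columns grow to the right and rows downward; lengths in m; the calibration is good to about 2 mm. A picture is of the moment at which its call begins.
- ctrl.sign_off(): hands the job in, once; it reports no verdict.
The state is a dict: "time": time; "qpos": joint angles; "dq": joint speeds; "joint_efforts": joint torques, N m; "eef_pos": TCP position; "tcp_rot": TCP orientation; "contact_force": force on the tool from outside, world axes, zero at the start; "wrist_torque": the same for the moment, N m; "opening": opening from 0.0 (shut) to 1.0 (fully open).
Only numpy, scipy, OpenCV 4.12 (cv2) and the standard library are available. Lean on these libraries where they do the work, as an engineer would, in place of code of your own. Each camera call takes 0.05 s, during which the arm holds its last target.

## Working session

There is one attempt and no reset: what is moved stays moved. The work goes in short steps, Python scripts to look and compute and a tool call to move; the robot and the scene stay as the last step left them, time stands still between calls to the robot, and variables do not carry over. Pictures are saved under pics/ and viewed, and the job is handed in when it is done.

Besides the shell and the picture viewer there is one more tool, called after "Call:" as name(argument=value, ...) on one line, values as JSON. move_arm: Moves the arm, as the interface text tells. Its arguments: {"type":"object","properties":{"commands":{"type":"array"},"newtons":{"type":"number"}},"required":["commands"]}

```bash
mkdir -p pics; ls; python3 - <<'E'
from plant import readout, eyes, ctrl
import cv2, numpy as np
print(readout.get_state())
for n in ["scene","top","wrist"]:
    r=eyes.read_camera(n)
    np.savez(f"{n}0.npz",**{k:np.array(v) for k,v in r.items()})
    cv2.imwrite(f"pics/{n}0.png",r["color"][:,:,::-1])
    print(n,r["K"],r["dist"],r["eye"],r["attitude"])
E
```

```text
pics
{'time': 0.0, 'qpos': array([ 1.00998174e+00,  2.87176401e-01,  1.57818967e+00,  3.57037830e-06,
        1.27858813e+00, -1.49984069e-01]), 'dq': array([-0.00063379,  0.00121837, -0.0015391 , -0.00018773,  0.00032774,
       -0.0002057 ]), 'joint_efforts': array([ 6.17449678e-04, -4.05985272e+01, -2.92620760e+01, -1.74311335e-04,
        5.86261915e-03, -4.02295268e-05]), 'eef_pos': array([0.26918284, 0.61828458, 0.22993316]), 'tcp_rot': array([-0.38784771,  0.59223425,  0.3871538 ,  0.5907154 ]), 'contact_force': array([-0.06923747, -0.44286379,  0.19788205]), 'wrist_torque': array([0.01517032, 0.00037014, 0.0625811 ]), 'opening': 1.0003293287937294}
scene [[373.39540455   0.         324.76412749]
 [  0.         373.39540455 197.60283964]
 [  0.           0.           1.        ]] [-0.03312807  0.          0.          0.          0.        ] [-0.05242495 -0.45445569  0.89080518] [ 0.82729587 -0.41000759  0.16971934 -0.3444861 ]
top [[424.29199482   0.         320.95442967]
 [  0.         424.29199482 198.45439385]
 [  0.           0.           1.        ]] [0.0047773 0.        0.        0.        0.       ] [0.47655953 0.00480419 1.4632157 ] [ 0.71335893 -0.6994787   0.0290137  -0.03172991]
wrist [[356.34808905   0.         318.09943029]
 [  0.         356.34808905 200.00990147]
 [  0.           0.           1.        ]] [-0.07335191  0.          0.          0.          0.        ] [0.19254607 0.65206863 0.37334715] [0.82483451 0.54098744 0.0892086  0.13792189]
```

View pics/scene0.png

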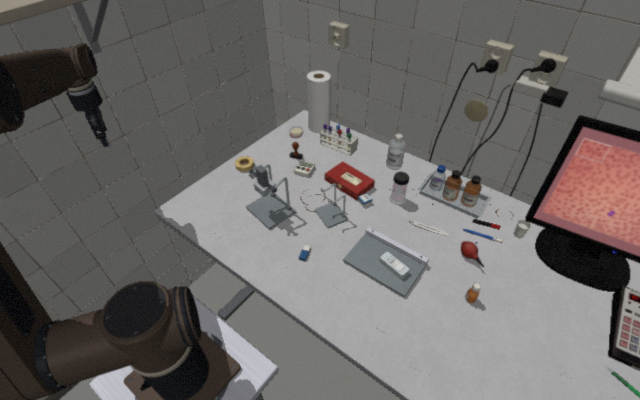

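View pics/top0.png

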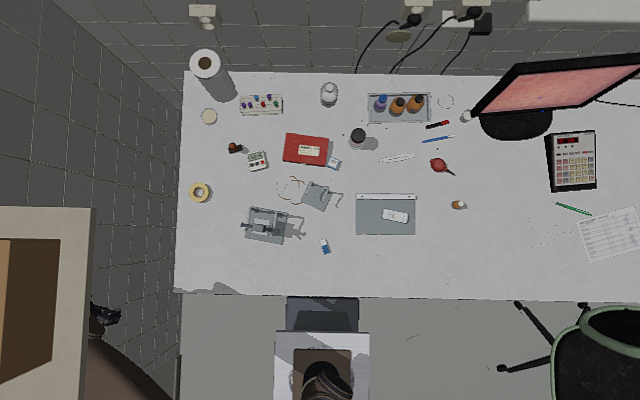

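View pics/wrist0.png

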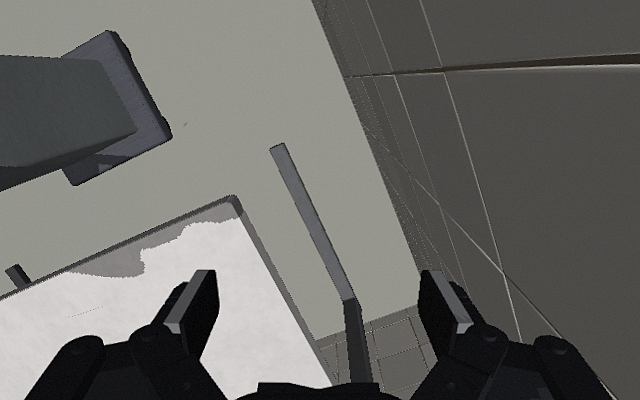

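The top view shows the larger stand with the block at about (265,226), its look-alike at (318,193), the jig at (385,214) and the mailer at (396,215). I'll enlarge those areas and compute positions.

```bash
cat > h.py <<'E'
import numpy as np, cv2
from scipy.spatial.transform import Rotation as R
def load(f): return dict(np.load(f))
def world(r,u,v,z=None,depth=None):
    n=cv2.undistortPoints(np.array([[[u,v]]],float),r["K"],r["dist"])[0,0]
    d=R.from_quat(r["attitude"]).as_matrix()@np.array([n[0],n[1],1])
    if z is not None: return r["eye"]+d*(z-r["eye"][2])/d[2]
    if depth is None: depth=r["depth"][int(round(v)),int(round(u))]
    return r["eye"]+d*depth
def cloud(r,u0,u1,v0,v1):
    vv,uu=np.mgrid[v0:v1,u0:u1]
    n=cv2.undistortPoints(np.stack([uu.ravel(),vv.ravel()],1).astype(float)[:,None],r["K"],r["dist"])[:,0]
    d=np.c_[n,np.ones(len(n))]*r["depth"][v0:v1,u0:u1].reshape(-1,1)
    P=r["eye"]+d@R.from_quat(r["attitude"]).as_matrix().T
    P[r["depth"][v0:v1,u0:u1].ravel()==0]=np.nan
    return P.reshape(v1-v0,u1-u0,3)
def project(r,P):
    Rm=R.from_quat(r["attitude"]).as_matrix(); c=(np.atleast_2d(P)-r["eye"])@Rm
    return cv2.projectPoints(c,np.zeros(3),np.zeros(3),r["K"],r["dist"])[0][:,0]
def crop(r,u0,u1,v0,v1,s,name):
    im=cv2.resize(np.ascontiguousarray(r["color"][v0:v1,u0:u1,::-1]),None,fx=s,fy=s,interpolation=cv2.INTER_CUBIC)
    for u in range(-(-u0//10)*10,u1,10):
        cv2.line(im,((u-u0)*s,0),((u-u0)*s,6),(0,0,255),1)
        if u%20==0: cv2.putText(im,str(u),((u-u0)*s,16),0,.35,(0,0,255),1)
    for v in range(-(-v0//10)*10,v1,10):
        cv2.line(im,(0,(v-v0)*s),(6,(v-v0)*s),(0,0,255),1); cv2.putText(im,str(v),(8,(v-v0)*s+4),0,.35,(0,0,255),1)
    cv2.imwrite(name,im)
E
python3 - <<'E'
from h import *
t=load("top0.npz"); crop(t,230,430,175,260,4,"pics/tc.png")
s=load("scene0.npz"); crop(s,235,365,140,240,6,"pics/sc.png"); crop(s,335,435,220,300,8,"pics/sj.png")
E
```

```text
(no output)
```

View pics/tc.png

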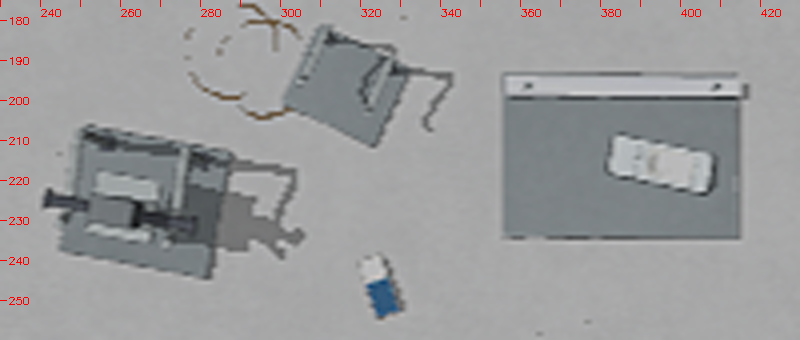

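View pics/sc.png

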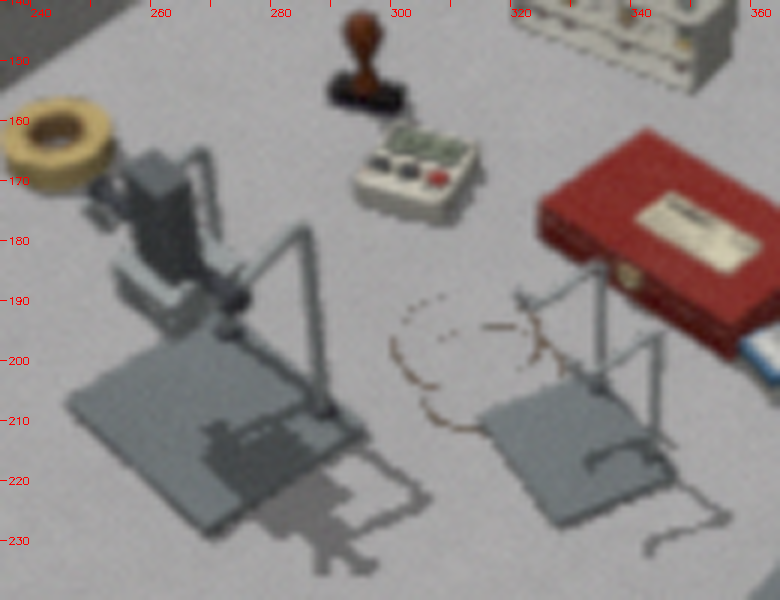

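View pics/sj.png

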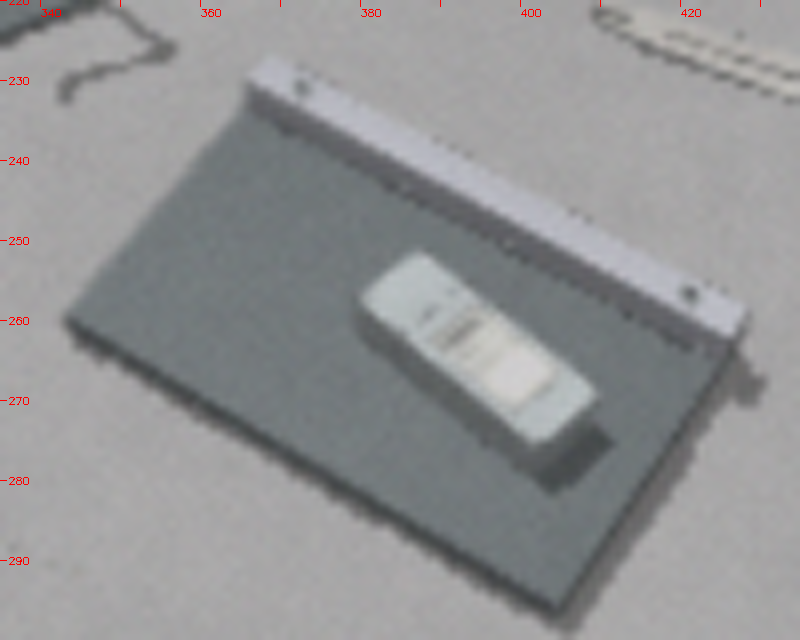

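```bash
python3 - <<'E'
from h import *
np.set_printoptions(precision=4,suppress=True)
t=load("top0.npz"); s=load("scene0.npz")
print("stand foot corners top", [world(t,*p,z=.01)[:2] for p in [(250.5,207),(288,213.5),(282.5,244.5),(245.5,237)]])
def rect(P,m):
    q=P[m][:,:2]; 
    r=cv2.minAreaRect((q*1000).astype(np.float32)); return len(q),r
for n,r,b in [("top",t,(340,430,185,245)),("scene",s,(335,435,220,300))]:
    P=cloud(r,*b); z=P[...,2]
    print(n,"z hist",[(round(a,3),int(((z>a)&(z<a+.003)).sum())) for a in np.arange(0,.06,.003)])
    for lo,hi in [(.010,.018),(.0265,.031),(.0325,.038)]:
        print(lo,hi,rect(P,(z>lo)&(z<hi)), np.nanmedian(z[(z>lo)&(z<hi)]))
for n,r,b in [("top",t,(235,300,195,250)),("scene",s,(250,290,160,200))]:
    P=cloud(r,*b); z=P[...,2]
    for lo,hi in [(.175,.2),(.13,.15),(.11,.13)]:
        m=(z>lo)&(z<hi)
        if m.sum()>4: print(n,lo,hi,rect(P,m),np.median(P[m],axis=0))
for p in [(357,196.5),(356,234.5),(414.5,234.5)]: print("jig", p, world(t,*p,z=.014))
print("fence top corners/edges", [world(t,*p,z=.030)[:2] for p in [(356,193.5),(415,193.5),(356,199.3),(415,199.3)]])
for z in[.034]: print("mailer top", [world(t,*p,z=z)[:2] for p in [(384.5,208.5),(406.5,212.5),(404.5,222.5),(382.5,218)]])
print("mailer scene",[world(s,*p,z=.034)[:2] for p in [(387,251.5),(408,268),(401,276),(379.5,257)]])
print("fence scene",[world(s,*p,z=.030)[:2] for p in [(368,226.5),(428,258.5),(366,231)]], [world(s,*p,z=.014)[:2] for p in [(344,260),(403,296)]])
E
```

```text
stand foot corners top [array([0.5675, 0.2529]), array([0.5477, 0.1236]), array([0.4417, 0.1395]), array([0.4647, 0.2664])]
top z hist [(np.float64(0.0), 868), (np.float64(0.003), 318), (np.float64(0.006), 158), (np.float64(0.009), 465), (np.float64(0.012), 666), (np.float64(0.015), 452), (np.float64(0.018), 127), (np.float64(0.021), 32), (np.float64(0.024), 49), (np.float64(0.027), 127), (np.float64(0.03), 155), (np.float64(0.033), 121), (np.float64(0.036), 61), (np.float64(0.039), 9), (np.float64(0.042), 1), (np.float64(0.045), 0), (np.float64(0.048), 0), (np.float64(0.051), 0), (np.float64(0.054), 0), (np.float64(0.057), 0)]
0.01 0.018 (1463, ((554.1822509765625, -190.43310546875), (229.40106201171875, 138.83180236816406), 89.41201782226562)) 0.013767106410637941
0.0265 0.031 (191, ((572.1498413085938, -206.15078735351562), (95.11788940429688, 196.63754272460938), 1.1012368202209473)) 0.02909840598034452
0.0325 0.038 (182, ((571.71923828125, -207.3017578125), (94.77706909179688, 192.6456298828125), 1.1407417058944702)) 0.03451682389206612
scene z hist [(np.float64(0.0), 1608), (np
[... 1723 characters left out ...]
594), 80.0789566040039)) [0.4836 0.1916 0.1228]
jig (357, 196.5) [ 0.6105 -0.1118  0.014 ]
jig (356, 234.5) [ 0.4806 -0.11    0.014 ]
jig (414.5, 234.5) [ 0.4846 -0.3088  0.014 ]
fence top corners/edges [array([ 0.6192, -0.107 ]), array([ 0.623, -0.307]), array([ 0.5994, -0.1073]), array([ 0.6033, -0.307 ])]
mailer top [array([ 0.5698, -0.2034]), array([ 0.5578, -0.2775]), array([ 0.524 , -0.2709]), array([ 0.5376, -0.1969])]
mailer scene [array([ 0.5662, -0.2038]), array([ 0.5524, -0.2785]), array([ 0.5182, -0.2758]), array([ 0.5369, -0.1968])]
fence scene [array([ 0.6158, -0.1084]), array([ 0.6177, -0.3074]), array([ 0.5971, -0.1132])] [array([ 0.4805, -0.1155]), array([ 0.48  , -0.3065])]
```

```bash
python3 - <<'E'
from h import *
np.set_printoptions(precision=4,suppress=True)
M=R.from_quat([-0.38784771,0.59223425,0.3871538,0.5907154]).as_matrix(); print(M)
w=load("wrist0.npz"); e=w["eye"]-np.array([.26918,.61828,.22993]); print(M.T@e, M.T@R.from_quat(w["attitude"]).as_matrix())
print(np.arctan2(M[1,2],M[0,2]))
E
```

```text
[[-0.0013 -0.9168  0.3994]
 [-0.002   0.3994  0.9168]
 [-1.      0.0004 -0.0023]]
[-0.1434  0.0838  0.    ] [[-0.0003 -0.3244  0.9459]
 [ 0.0007 -0.9459 -0.3244]
 [ 1.      0.0006  0.0005]]
1.1599651913199527
```

Call:
move_arm(commands=[[0,0,-0.11,15,-30,20,0],[0,0,-0.22,35,-65,40,0],[0,0,-0.33,55,-105,45,0],[0,0,-0.45,77,-145,45,0],[0,0,-0.57,100,-187,45,0],[0,0,-0.69,122,-228,45,0],[0,0,-0.81,145,-270,45,0],[0,0,-0.93,168,-312,45,0],[0,0,-1.05,190,-353,45,0],[0,0,-1.17,208,-385,45,0],[0,0,-1.27,219,-407,45,0],[0,0,-1.325,224,-417,45,0]], newtons=90)

```text
time: 1.35
eef_pos: [0.494, 0.1991, 0.2748]
tcp_rot: [0.06, 0.705, -0.06, 0.704]
contact_force: [0.0, 0.6, -0.5]
opening: 0.997
```

```bash
cat > look.py <<'E'
import sys
from plant import readout, eyes
import cv2, numpy as np
tag=sys.argv[1]
for n in sys.argv[2:]:
    r=eyes.read_camera(n); np.savez(f"{n}{tag}.npz",**{k:np.array(v) for k,v in r.items()}); cv2.imwrite(f"pics/{n}{tag}.png",r["color"][:,:,::-1])
s=readout.get_state(); np.set_printoptions(precision=4,suppress=True)
for k in ["time","qpos","eef_pos","tcp_rot","contact_force","wrist_torque","opening"]: print(k,s[k])
E
python3 look.py 1 wrist
```

```text
time 1.4
qpos [ 0.1918 -0.0608  1.8757 -0.0003  1.3287  0.3638]
eef_pos [0.4943 0.1987 0.2748]
tcp_rot [ 0.0604  0.7052 -0.061   0.7038]
contact_force [-0.3015 -0.4986 -0.0502]
wrist_torque [-0.0189 -0.0003  0.0336]
opening 0.9968143794700316
```

View pics/wrist1.png

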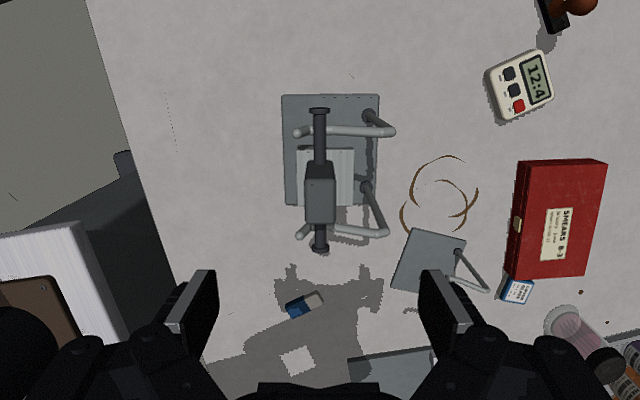

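The wrist view has the handle at about (320,185), the pin running from (319,110) to (320,250), and the stand's foot behind it.

```bash
python3 - <<'E'
from h import *
np.set_printoptions(precision=4,suppress=True)
w=load("wrist1.npz"); crop(w,260,410,80,270,4,"pics/w1c.png")
P=cloud(w,260,410,80,270); z=P[...,2]
for lo,hi in [(.18,.195),(.132,.152),(.118,.13),(.005,.014)]:
    m=(z>lo)&(z<hi); q=(P[m][:,:2]*1000).astype(np.float32)
    print(lo,len(q),cv2.minAreaRect(q),np.median(P[m],axis=0))
E
```

```text
0.18 1494 ((495.5830993652344, 201.76885986328125), (33.87910842895508, 22.036312103271484), 80.96283721923828) [0.4957 0.2035 0.1873]
0.132 2956 ((513.9013671875, 199.05630493164062), (119.21346282958984, 78.76686096191406), 80.58486938476562) [0.5047 0.2312 0.1436]
0.118 1860 ((513.6055908203125, 199.68496704101562), (88.5613021850586, 76.95477294921875), 81.758544921875) [0.5118 0.2063 0.1255]
0.005 5559 ((512.64892578125, 149.1884307861328), (138.02261352539062, 254.7086181640625), 5.877359390258789) [0.5224 0.2212 0.0106]
```

View pics/w1c.png

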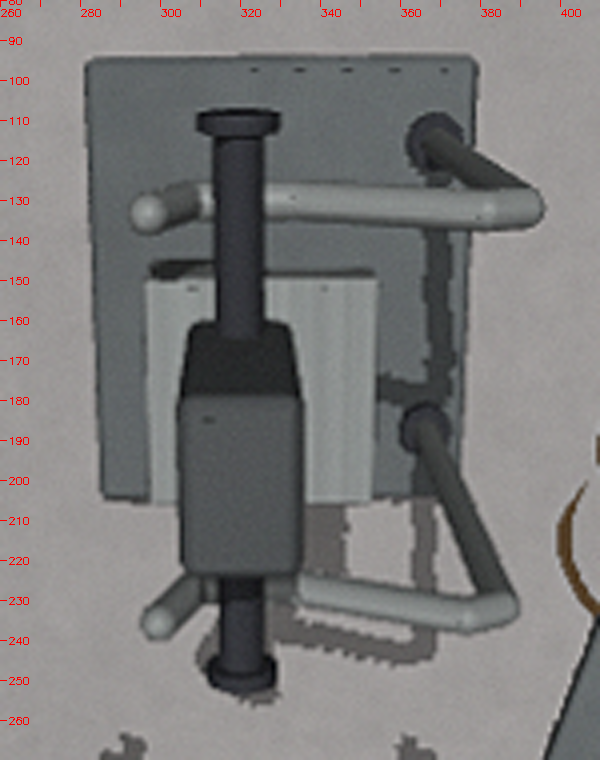

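Call:
move_arm(commands=[[0,0,0.014,1,3,-25,0],[0,0,0.014,1,3,-60,0],[0,0,0.014,1,3,-95,0],[0,0,0.014,1,3,-118,0],[0,0,0.014,1,3,-127,0],[0,0,0.014,1,3,-127,100],[0,0,0.014,1,3,-127,255],[0,0,0.014,1,3,-127,255],[0,0,0.014,1,3,-127,255],[0,0,0.014,1,3,-127,255],[0,0,0.014,1,3,-127,255],[0,0,0.014,1,3,-127,255]], newtons=90)

```text
time: 2.6
eef_pos: [0.496, 0.202, 0.1494]
tcp_rot: [0.056, 0.705, -0.056, 0.705]
contact_force: [-1.6, -0.1, 6.5]
opening: 0.243
```

```bash
python3 look.py 2 wrist
```

```text
time 2.65
qpos [0.1972 0.064  1.9891 0.0001 1.0889 0.3553]
eef_pos [0.4959 0.202  0.1493]
tcp_rot [ 0.0559  0.705  -0.0559  0.7048]
contact_force [-2.6306 -0.6059  6.5488]
wrist_torque [ 0.0621  0.3189 -0.0635]
opening 0.2445289813651747
```

View pics/wrist2.png

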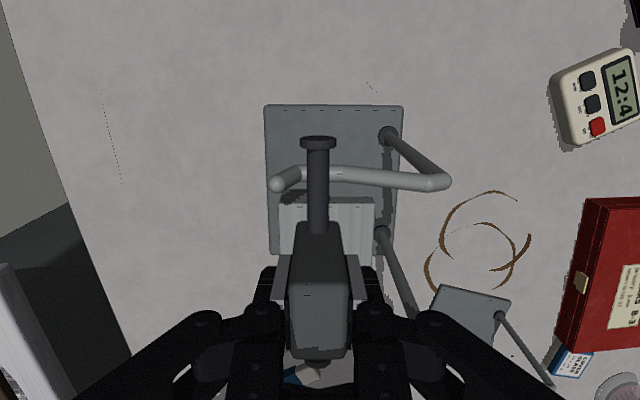

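The fingers hold the handle at about (320,300), and an opening of 0.24 is about 21 mm, so it is gripped. I'll lift straight up.

Call:
move_arm(commands=[[0,0,0,0,0,8,255],[0,0,0,0,0,20,255],[0,0,0,0,0,35,255],[0,0,0,0,0,50,255],[0,0,0,0,0,65,255],[0,0,0,0,0,78,255],[0,0,0,0,0,85,255],[0,0,0,0,0,85,255]], newtons=90)

```text
time: 3.45
eef_pos: [0.4967, 0.2021, 0.2361]
tcp_rot: [0.056, 0.704, -0.056, 0.706]
contact_force: [0.3, 0.1, -1.4]
opening: 0.245
```

```bash
python3 look.py 3 scene top wrist; python3 - <<'E'
from h import *
s=load("scene3.npz"); crop(s,235,435,110,240,4,"pics/s3c.png")
E
```

```text
time 3.6
qpos [ 0.1971 -0.0243  1.9166  0.0001  1.2513  0.3553]
eef_pos [0.4955 0.2019 0.2334]
tcp_rot [ 0.0557  0.7056 -0.0561  0.7042]
contact_force [ 0.2119 -0.3296 -2.0012]
wrist_torque [ 0.0452  0.0345 -0.0373]
opening 0.24661803194017912
```

View pics/s3c.png

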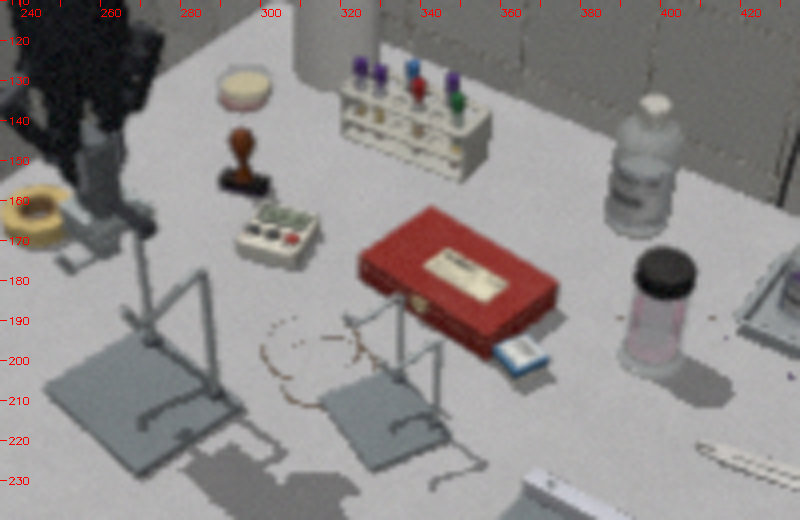

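View pics/wrist3.png

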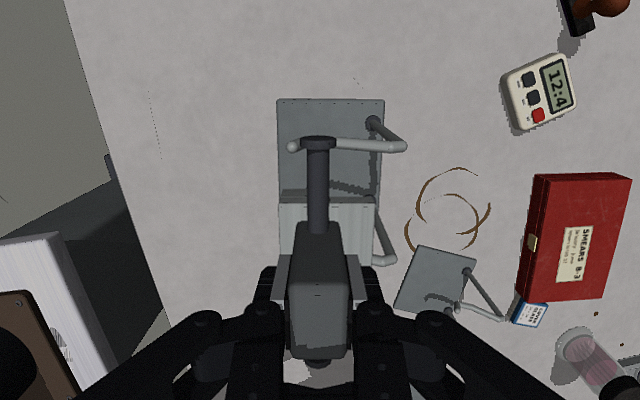

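The block is lifted clear of the hooks; in the scene picture it sits at about (260,155), above the bare hooks. Next I'll measure its pose in the grip.

```bash
python3 - <<'E'
from h import *
np.set_printoptions(precision=4,suppress=True)
w=load("wrist3.npz"); 
tcp=np.array([.4955,.2019,.2334]); M=R.from_quat([.0557,.7056,-.0561,.7042]).as_matrix(); print(M)
P=cloud(w,230,420,120,400); L=(P-tcp)@M   # tool coords
h=-L[...,0]
print(np.histogram(h[(np.abs(L[...,2])<.02)&(np.abs(L[...,1])<.08)],bins=np.arange(-.1,.08,.005)))
for n,lo,hi in [("handle top",.035,.05),("pin",-.012,.006),("shoe top",-.03,-.018)]:
    m=(h>lo)&(h<hi)&(np.abs(L[...,2])<.04)&(np.abs(L[...,1])<.07)
    q=(L[m][:,1:]*1000).astype(np.float32)
    print(n,m.sum(),cv2.minAreaRect(q) if m.sum()>4 else 0, np.median(h[m]), L[m][:,1:].min(0),L[m][:,1:].max(0))
    if m.sum()>4:
        A=np.c_[L[m][:,1:],np.ones(m.sum())]; print(np.linalg.lstsq(A,h[m],rcond=None)[0])
crop(w,260,380,130,380,3,"pics/w3c.png")
E
```

```text
[[-0.002   0.1576  0.9875]
 [-0.0004  0.9875 -0.1576]
 [-1.     -0.0007 -0.0019]]
(array([ 120,   14,   30,  120,    5,    0,    0,    0,    0,    0,   51,
         67,   74,  162,  197, 2019,   77,  156, 1392, 1407,  259,  408,
        503,  562,  629,  681,  739, 5386,  367,  757,  593,  675,  125,
        738, 1344]), array([-0.1  , -0.095, -0.09 , -0.085, -0.08 , -0.075, -0.07 , -0.065,
       -0.06 , -0.055, -0.05 , -0.045, -0.04 , -0.035, -0.03 , -0.025,
       -0.02 , -0.015, -0.01 , -0.005,  0.   ,  0.005,  0.01 ,  0.015,
        0.02 ,  0.025,  0.03 ,  0.035,  0.04 ,  0.045,  0.05 ,  0.055,
        0.06 ,  0.065,  0.07 ,  0.075]))
handle top 7338 ((0.5, 1.5773563385009766), (63.05538558959961, 34.52851486206055), 89.91678619384766) 0.03855718280467982 [-0.0168 -0.03  ] [0.0178 0.0331]
[0.11   0.0182 0.0397]
pin 3185 ((-0.238189697265625, -1.5195655822753906), (120.90938568115234, 33.12086486816406), 8.547371864318848) -0.004850941398897799 [-0.0612 -0.0166] [0.0598 0.0169]
[-0.0273 -0.0023 -0.0035]
shoe top 3294 ((7.088122367858887, 4.180810928344727), (36.073753356933594, 48.73491668701172), 0.11684027314186096) -0.023719476668197105 [-0.011  -0.0202] [0.0251 0.0285]
[-0.0308 -0.0092 -0.0234]
```

View pics/w3c.png

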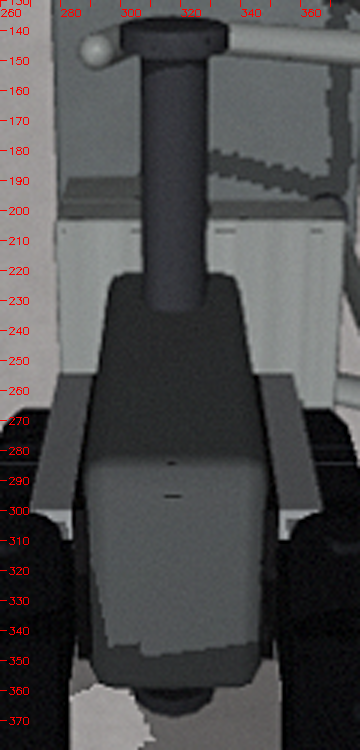

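Call:
move_arm(commands=[[0,0,0.02,-2,-20,0,255],[0,0,0.04,-5,-55,0,255],[0,0,0.06,-8,-97,0,255],[0,0,0.08,-12,-142,0,255],[0,0,0.1,-15,-187,0,255],[0,0,0.12,-17,-232,0,255],[0,0,0.14,-17,-277,0,255],[0,0,0.155,-17,-322,-10,255],[0,0,0.165,-17,-365,-30,255],[0,0,0.173,-17,-402,-50,255],[0,0,0.173,-17,-430,-68,255],[0,0,0.173,-17,-440,-73,255]], newtons=90)

```text
time: 4.8
eef_pos: [0.4765, -0.2395, 0.157]
tcp_rot: [-0.003, 0.709, 0.005, 0.705]
contact_force: [0.0, 1.7, -2.4]
opening: 0.246
```

```bash
python3 look.py 4 wrist scene top; python3 - <<'E'
from h import *
crop(load("scene4.npz"),330,450,190,310,5,"pics/s4c.png")
E
```

```text
time 4.95
qpos [-0.651   0.0494  1.9834 -0.0011  1.112  -0.6644]
eef_pos [ 0.4781 -0.2377  0.1598]
tcp_rot [-0.0045  0.7082  0.0053  0.706 ]
contact_force [ 0.179   0.5313 -1.7746]
wrist_torque [-0.0606 -0.0552  0.0051]
opening 0.2508975610495597
```

View pics/wrist4.png

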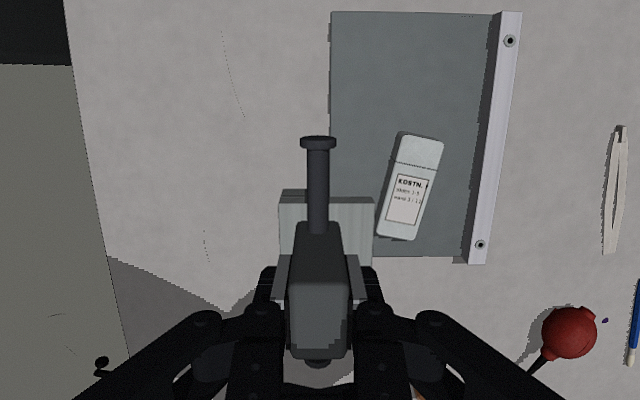

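View pics/s4c.png

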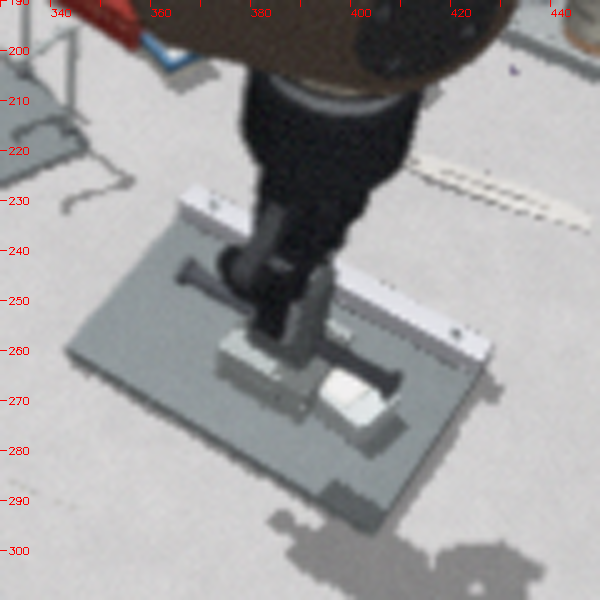

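The wrist view shows the whole jig. The fence runs from (505,15) to (475,262), and the mailer's corners are near (401,133), (444,142), (414,241) and (377,233).

```bash
python3 - <<'E'
from h import *
np.set_printoptions(precision=4,suppress=True)
w=load("wrist4.npz"); M=R.from_quat([-.0045,.7082,.0053,.7060]).as_matrix(); print("jaw",np.arctan2(M[1,2],M[0,2]),M[:,2],M[:,0])
P=cloud(w,375,530,0,275); z=P[...,2]
print("bed z",np.nanmedian(z[(z>.008)&(z<.019)]))
X,Y=P[...,0],P[...,1]
f=(z>.025)&(z<.036)&(X>.585)&(X<.635)
# fence near top edge
v=np.where(f.sum(1)>3)[0]; xs=[];ys=[];xf=[]
for i in v: j=np.where(f[i])[0]; xs.append(X[i,j].min()); ys.append(Y[i,j].mean()); xf.append(X[i,j].max())
p=np.polyfit(ys,xs,1); q=np.polyfit(ys,xf,1); print("near edge",p,"at y=-.207,-.238",np.polyval(p,[-.207,-.238]),"far",q,np.polyval(q,-.207),"y range",np.min(Y[f]),np.max(Y[f]),"z",np.median(z[f]))
m=(z>.0295)&(z<.04)&(X<.585)&(X>.5)&(Y>-.31)&(Y<-.17)
print("mailer",cv2.minAreaRect((P[m][:,:2]*1000).astype(np.float32)),np.median(z[m]),m.sum())
for pt in [(401,133),(444,142),(414,241),(377,233)]: print(world(w,*pt,z=.034))
crop(w,370,530,0,270,3,"pics/w4c.png")
E
```

```text
jaw 0.013860992869206997 [ 0.9999  0.0139 -0.0031] [-0.0031  0.0011 -1.    ]
bed z 0.01468088148013924
near edge [-0.013   0.6009] at y=-.207,-.238 [0.6036 0.604 ] far [-0.0111  0.6167] 0.6190154408995342 y range -0.30506240650206584 -0.10466289147764989 z 0.030515527899635964
mailer ((546.5097045898438, -236.77978515625), (83.87371063232422, 35.13997268676758), 78.73806762695312) 0.03523238709319865 4526
[ 0.5368 -0.193   0.034 ]
[ 0.5701 -0.1991  0.034 ]
[ 0.5553 -0.2813  0.034 ]
[ 0.5241 -0.2745  0.034 ]
```

View pics/w4c.png

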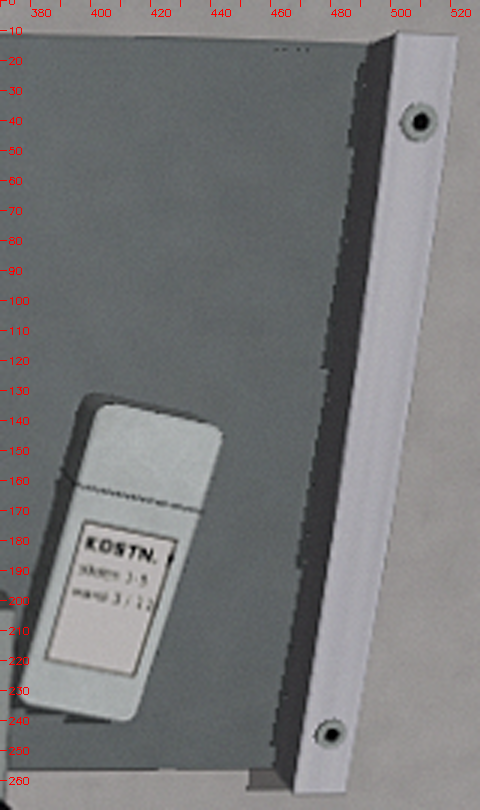

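Call:
move_arm(commands=[[0,0,0,0,0,-20,255],[0,0,0,0,0,-50,255],[0,0,0,0,-1,-76,255],[0,0,0,0,-1,-86,255],[0,0,0,0,-1,-87,255],[0,0,0,8,-1,-87,255],[0,0,0,20,-1,-87,255],[0,0,0,32,-1,-87,255],[0,0,0,40,-1,-87,255],[0,0,0,44,-1,-87,255],[0,0,0,44,-1,-87,255]], newtons=90)

```text
time: 6.05
eef_pos: [0.5228, -0.2387, 0.0729]
tcp_rot: [-0.005, 0.708, 0.005, 0.706]
contact_force: [0.1, 0.1, -2.2]
opening: 0.247
```

```bash
python3 look.py 5 wrist scene; python3 - <<'E'
from h import *
crop(load("scene5.npz"),340,440,220,310,7,"pics/s5c.png")
E
```

```text
time 6.15
qpos [-0.605   0.2521  1.9345 -0.0011  0.9592 -0.6184]
eef_pos [ 0.5219 -0.2385  0.0725]
tcp_rot [-0.0044  0.7085  0.0055  0.7057]
contact_force [-0.4404  0.427  -2.1825]
wrist_torque [ 0.0267  0.0357 -0.0233]
opening 0.2425918949587916
```

View pics/wrist5.png

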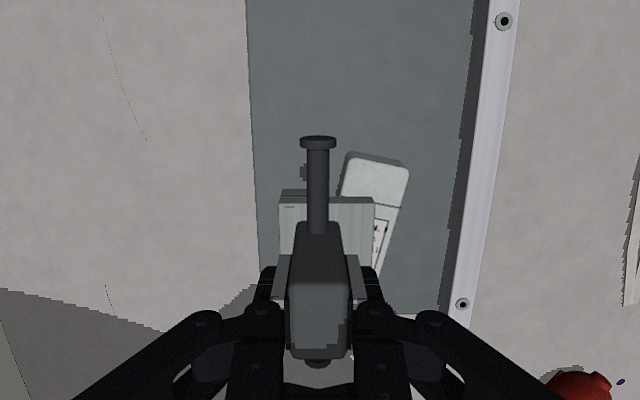

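View pics/s5c.png

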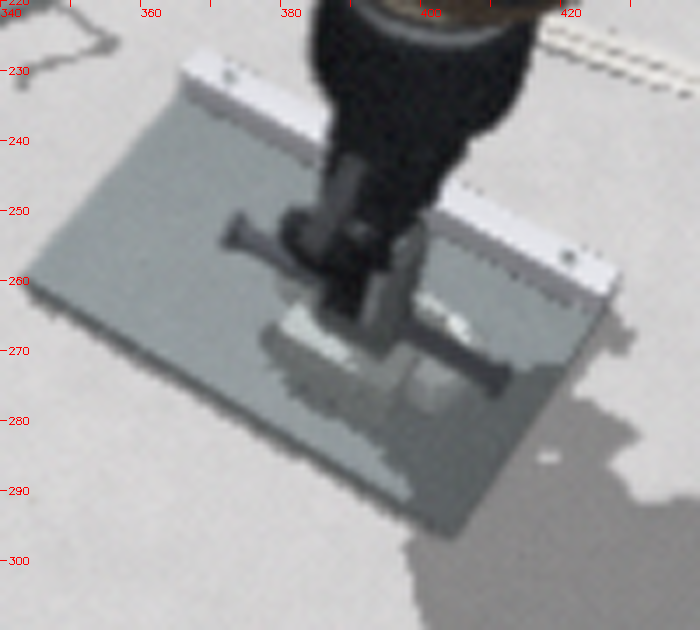

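The shoe now overhangs the mailer without touching it; in the wrist view the shoe edge is at (375,230) and the mailer at (375,190). Now I'll push forward slowly.

Call:
move_arm(commands=[[0,0,0,3,0,0,255],[0,0,0,7,0,0,255],[0,0,0,11,0,0,255],[0,0,0,15,0,0,255],[0,0,0,19,0,0,255],[0,0,0,23,0,0,255],[0,0,0,27,0,0,255],[0,0,0,31,0,0,255],[0,0,0,35,0,0,255],[0,0,0,38,0,0,255],[0,0,0,40,0,0,255],[0,0,0,40,0,0,255]])

```text
time: 7.35
eef_pos: [0.5623, -0.2385, 0.0726]
tcp_rot: [-0.004, 0.708, 0.005, 0.706]
contact_force: [0.1, -0.2, -1.8]
opening: 0.245
```

```bash
python3 look.py 6 wrist scene; python3 - <<'E'
from h import *
crop(load("scene6.npz"),340,440,220,310,7,"pics/s6c.png")
E
```

```text
time 7.45
qpos [-0.5672  0.3237  1.8431 -0.0007  0.9784 -0.5807]
eef_pos [ 0.5621 -0.2386  0.0726]
tcp_rot [-0.0044  0.7083  0.0054  0.7059]
contact_force [-0.2142  0.1336 -2.6255]
wrist_torque [-0.0016 -0.0107  0.0183]
opening 0.2491156260454749
```

View pics/wrist6.png

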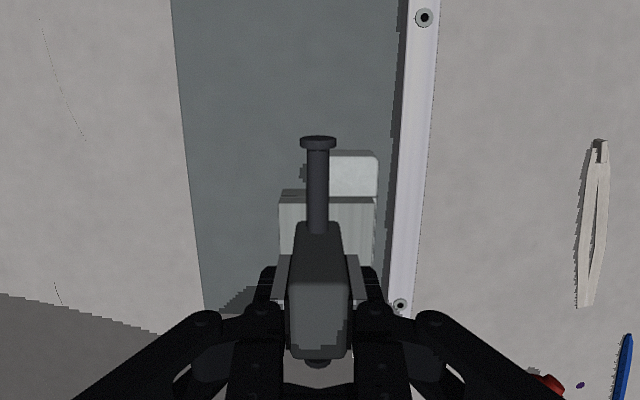

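View pics/s6c.png

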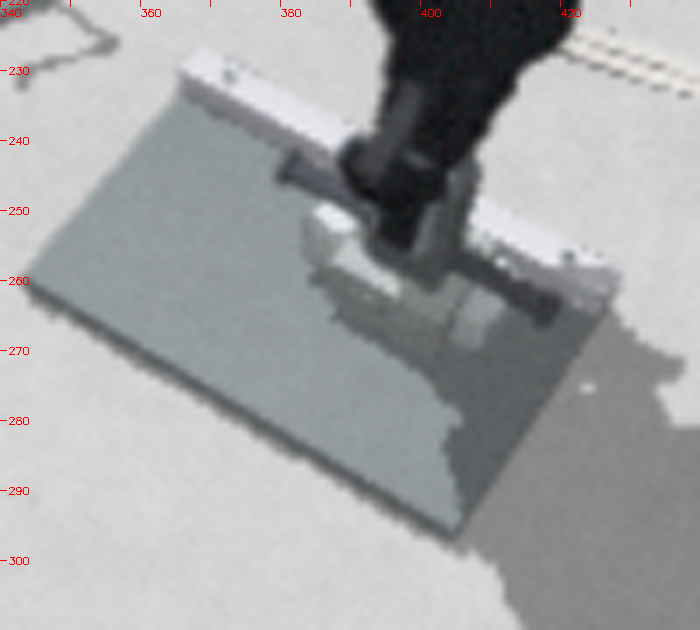

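The mailer has turned square to the heel and lies about 8 mm short of the fence; its end shows at (355,172) and the fence edge at x≈397. I'll creep forward.

Call:
move_arm(commands=[[0,0,0,2,0,0,255],[0,0,0,4,0,0,255],[0,0,0,5,0,0,255],[0,0,0,6,0,0,255],[0,0,0,7,0,0,255],[0,0,0,7,0,0,255]])

```text
time: 8.05
eef_pos: [0.5693, -0.2385, 0.0725]
tcp_rot: [-0.004, 0.708, 0.005, 0.706]
contact_force: [-0.5, -0.0, -2.3]
opening: 0.246
```

Call:
move_arm(commands=[[0,0,0,0.5,0,0,255],[0,0,0,1,0,0,255],[0,0,0,1,0,0,255]])

```text
time: 8.35
eef_pos: [0.5703, -0.2385, 0.0725]
tcp_rot: [-0.004, 0.708, 0.005, 0.706]
contact_force: [-0.8, 1.1, -2.9]
opening: 0.249
```

Call:
move_arm(commands=[[0,0,0,0.5,0,0,255],[0,0,0,1,0,0,255],[0,0,0,1,0,0,255]])

```text
time: 8.65
eef_pos: [0.5714, -0.2385, 0.0725]
tcp_rot: [-0.004, 0.708, 0.005, 0.706]
contact_force: [-0.5, 0.6, -1.0]
opening: 0.247
```

```bash
python3 look.py 7 wrist; python3 - <<'E'
from h import *
crop(load("wrist7.npz"),290,430,120,250,5,"pics/w7c.png")
E
```

```text
time 8.7
qpos [-0.559   0.3401  1.8217 -0.0003  0.9828 -0.5727]
eef_pos [ 0.5714 -0.2385  0.0725]
tcp_rot [-0.0044  0.708   0.0054  0.7061]
contact_force [ 0.214  -0.4492 -1.8473]
wrist_torque [-0.0261  0.1006  0.0705]
opening 0.2455634620068264
```

View pics/w7c.png

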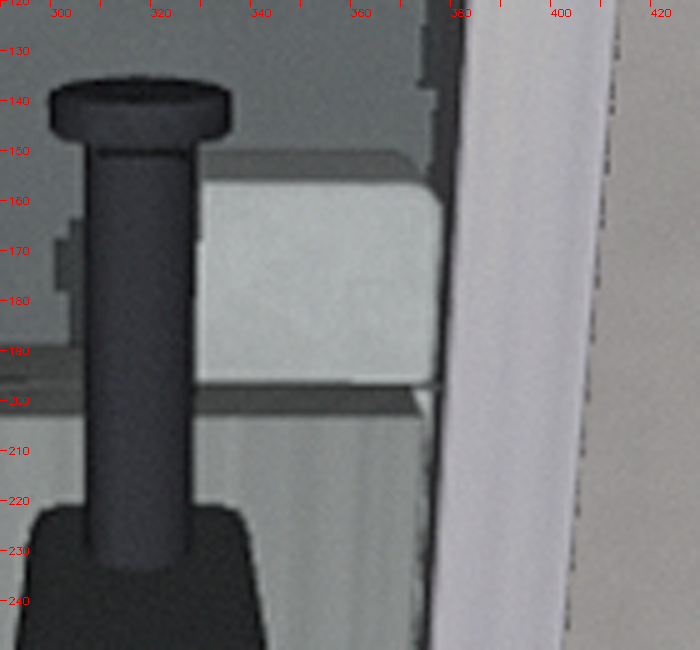

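The gap to the fence is now only a few pixels, at x≈378 against 381. I'll keep creeping.

Call:
move_arm(commands=[[0,0,0,0.5,0,0,255],[0,0,0,1,0,0,255],[0,0,0,1,0,0,255]])

```text
time: 9.0
eef_pos: [0.5725, -0.2385, 0.0725]
tcp_rot: [-0.004, 0.708, 0.005, 0.706]
contact_force: [0.4, -0.8, -3.1]
opening: 0.247
```

Call:
move_arm(commands=[[0,0,0,0.5,0,0,255],[0,0,0,1,0,0,255],[0,0,0,1,0,0,255]])

```text
time: 9.3
eef_pos: [0.5732, -0.2385, 0.0725]
tcp_rot: [-0.004, 0.708, 0.006, 0.706]
contact_force: [-2.2, 0.1, -1.0]
opening: 0.248
```

Call:
move_arm(commands=[[0,0,0,0.6,0,0,255],[0,0,0,0.6,0,0,255]])

```text
time: 9.5
eef_pos: [0.5732, -0.2385, 0.0725]
tcp_rot: [-0.004, 0.709, 0.006, 0.705]
contact_force: [-4.2, -0.9, -0.3]
opening: 0.248
```

Call:
move_arm(commands=[[0,0,0,0.9,0,0,255],[0,0,0,0.9,0,0,255]])

```text
time: 9.7
eef_pos: [0.5734, -0.2385, 0.0725]
tcp_rot: [-0.004, 0.71, 0.006, 0.704]
contact_force: [-6.2, 0.2, 2.2]
opening: 0.249
```

```bash
python3 look.py 8 wrist scene; python3 - <<'E'
from h import *
crop(load("wrist8.npz"),290,430,120,250,5,"pics/w8c.png")
E
```

```text
time 9.8
qpos [-0.5565  0.346   1.8139 -0.0027  0.9893 -0.5696]
eef_pos [ 0.5734 -0.2385  0.0725]
tcp_rot [-0.0044  0.7098  0.0059  0.7044]
contact_force [-4.8156  0.1624  0.9733]
wrist_torque [-0.1169  1.1018 -0.0256]
opening 0.24682205461321866
```

View pics/w8c.png

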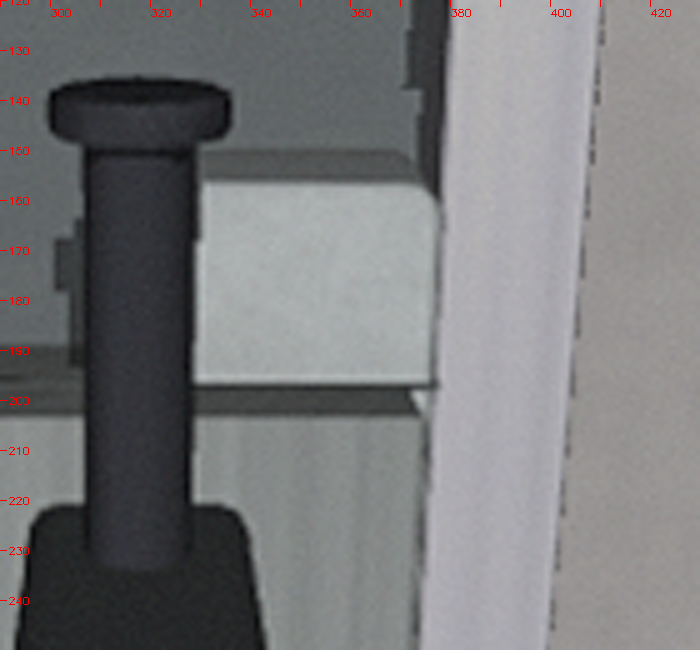

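The mailer is flat against the fence; its edge from (376,160) to (375,195) is parallel to the fence edge. Next I'll lower the block so the roof meets the mailer's top.

Call:
move_arm(commands=[[0,-0.004,0,0.5,0,-0.7,255],[0,-0.004,0,0.5,0,-1.4,255],[0,-0.004,0,0.5,0,-1.4,255]])

```text
time: 10.1
eef_pos: [0.5733, -0.2386, 0.0717]
tcp_rot: [-0.004, 0.709, 0.006, 0.705]
contact_force: [-6.5, -0.6, 2.6]
opening: 0.245
```

Call:
move_arm(commands=[[0,-0.002,0,0.5,0,-0.5,255],[0,-0.002,0,0.5,0,-1,255],[0,-0.002,0,0.5,0,-1,255]])

```text
time: 10.4
eef_pos: [0.5733, -0.2386, 0.0717]
tcp_rot: [-0.004, 0.709, 0.006, 0.705]
contact_force: [-7.2, 1.2, 4.9]
opening: 0.241
```

Call:
move_arm(commands=[[0,-0.002,0,0.7,0,-1,255],[0,-0.002,0,0.8,0,-1.5,255],[0,-0.002,0,0.8,0,-1.5,255],[0,-0.002,0,0.8,0,-1.5,255]])

```text
time: 10.8
eef_pos: [0.5734, -0.2386, 0.0717]
tcp_rot: [-0.004, 0.709, 0.007, 0.705]
contact_force: [-9.3, 1.7, 7.3]
opening: 0.247
```

```bash
python3 look.py 9 wrist scene; python3 - <<'E'
from h import *
crop(load("wrist9.npz"),290,430,120,250,5,"pics/w9c.png")
crop(load("scene9.npz"),370,430,235,280,12,"pics/s9c.png")
E
```

```text
time 10.9
qpos [-0.5572  0.3469  1.8145 -0.0008  0.9876 -0.5721]
eef_pos [ 0.5734 -0.2386  0.0717]
tcp_rot [-0.0042  0.7094  0.0066  0.7047]
contact_force [-8.8077  1.1763  6.5743]
wrist_torque [ 0.2052  1.5945 -0.0337]
opening 0.24934753690123396
```

View pics/w9c.png

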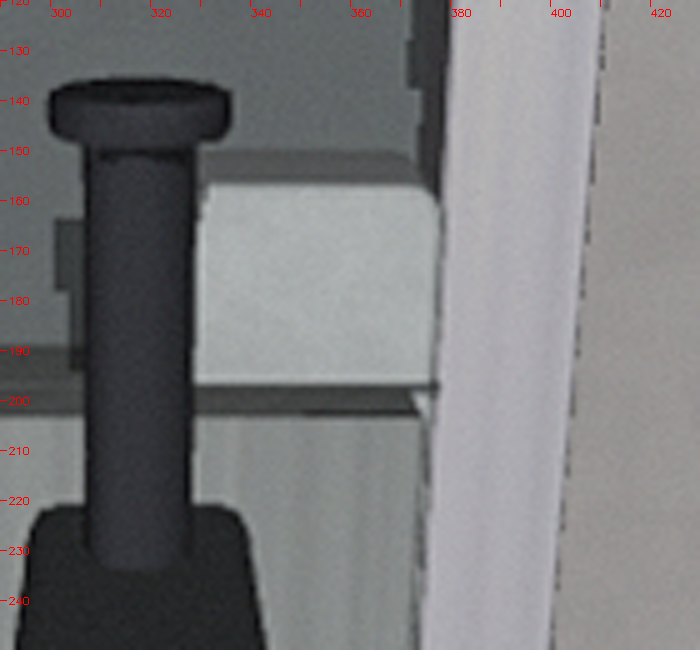

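View pics/s9c.png

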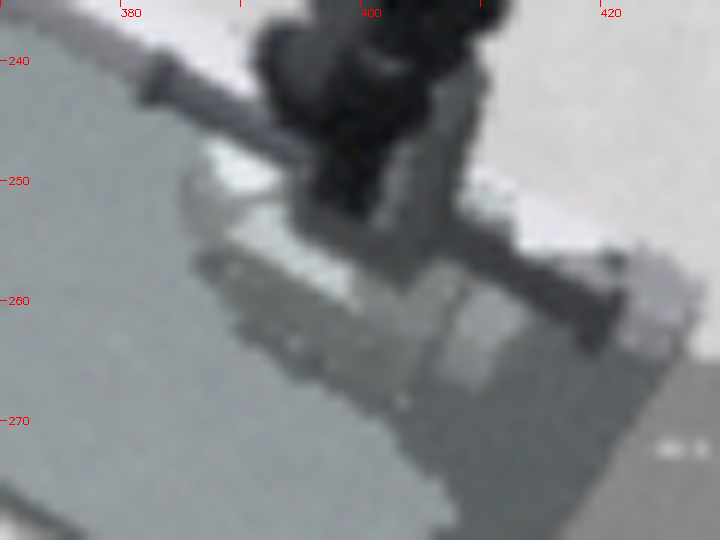

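```bash
python3 - <<'E'
from h import *
np.set_printoptions(precision=4,suppress=True)
for f in ["wrist6.npz","wrist9.npz"]:
    w=load(f); 
    def med(u0,u1,v0,v1):
        P=cloud(w,u0,u1,v0,v1).reshape(-1,3); P=P[~np.isnan(P[:,0])]; A=np.c_[P[:,:2]-np.median(P[:,:2],axis=0),np.ones(len(P))]; return np.median(P,axis=0), np.linalg.lstsq(A,P[:,2],rcond=None)[0]
    print(f); 
    fx=(383,400) if "9" in f else (403,425)
    mx=(332,374)
    for n,b in [("mailer",mx+(160,193)),("shoeR",(335,370,206,220)),("shoeL",(284,300,206,240)),("fence",fx+(100,200)),("bed",(230,290,60,150)),("handle",(300,340,290,330))]:
        print(n,*med(*b))
E
```

```text
wrist6.npz
mailer [ 0.5796 -0.2031  0.0352] [-0.0031  0.001   0.0352]
shoeR [ 0.5789 -0.2187  0.0482] [-0.0206  0.0424  0.0482]
shoeL [ 0.5484 -0.2228  0.0487] [ 1.3335 -0.0857  0.0505]
fence [ 0.6116 -0.1893  0.0307] [-0.124  -0.0007  0.0306]
bed [ 0.5287 -0.1685  0.0147] [ 0.     -0.0013  0.0147]
handle [ 0.5627 -0.2319  0.1104] [-0.0132  0.0027  0.1104]
wrist9.npz
mailer [ 0.5904 -0.2028  0.0352] [-0.0015  0.0003  0.0352]
shoeR [ 0.5899 -0.2186  0.0474] [-0.0256  0.0572  0.0474]
shoeL [ 0.5595 -0.2227  0.0479] [ 1.349  -0.0918  0.0499]
fence [ 0.6104 -0.1893  0.0307] [-0.0188 -0.0033  0.0307]
bed [ 0.5396 -0.1687  0.0147] [-0.0012 -0.0006  0.0147]
handle [ 0.5739 -0.2319  0.1095] [-0.0134  0.0084  0.1095]
```

The shoe top is 12.2 mm above the mailer's top, against 12.0 mm nominal when the roof is touching. The mailer lies level at 20.5 mm over the bed. I'll make the final trim of the diagonal press and level the block a little.

Call:
move_arm(commands=[[0,-0.003,0,0.8,0,-1.7,255],[0,-0.006,0,0.8,0,-1.9,255],[0,-0.006,0,0.8,0,-1.9,255],[0,-0.006,0,0.8,0,-1.9,255],[0,-0.006,0,0.8,0,-1.9,255],[0,-0.006,0,0.8,0,-1.9,255]])

```text
time: 11.5
eef_pos: [0.5733, -0.2386, 0.0716]
tcp_rot: [-0.004, 0.709, 0.007, 0.706]
contact_force: [-9.4, 2.8, 9.0]
opening: 0.248
```

```bash
python3 look.py 10 wrist scene; python3 look.py 11 wrist top;python3 look.py 12 wrist; python3 - <<'E'
from h import *
np.set_printoptions(precision=4,suppress=True)
crop(load("wrist12.npz"),290,430,120,250,5,"pics/w12c.png")
w=load("wrist12.npz")
for n,b in [("mailer",(332,374,160,193)),("shoeR",(335,370,206,220)),("fence",(383,400,100,200)),("handle",(300,340,290,330))]:
    P=cloud(w,*b).reshape(-1,3); A=np.c_[P[:,:2]-np.median(P[:,:2],axis=0),np.ones(len(P))]; print(n,np.median(P,axis=0),np.linalg.lstsq(A,P[:,2],rcond=None)[0])
E
```

```text
time 11.6
qpos [-0.5581  0.3458  1.816   0.0014  0.9853 -0.5746]
eef_pos [ 0.5733 -0.2386  0.0716]
tcp_rot [-0.0041  0.7085  0.007   0.7056]
contact_force [-8.5509  1.5908  9.6432]
wrist_torque [ 0.1906  1.8089 -0.0789]
opening 0.24838517658746223
time 11.7
qpos [-0.5581  0.3458  1.816   0.0014  0.9853 -0.5745]
eef_pos [ 0.5733 -0.2386  0.0717]
tcp_rot [-0.0041  0.7085  0.0069  0.7056]
contact_force [-9.6225  1.5006  9.4947]
wrist_torque [ 0.2246  1.8276 -0.0716]
opening 0.2487083210293376
time 11.75
qpos [-0.5581  0.3458  1.816   0.0014  0.9853 -0.5746]
eef_pos [ 0.5733 -0.2386  0.0717]
tcp_rot [-0.0042  0.7085  0.0069  0.7056]
contact_force [-8.8201  1.927   8.6668]
wrist_torque [ 0.2466  1.755  -0.1051]
opening 0.24701810620836565
 ** On entry to DLASCL parameter number  4 had an illegal value
 ** On entry to DLASCL parameter number  4 had an illegal valueTraceback (most recent call last):
  File "<stdin>", line 6, in <module>
    x, resids, rank, s = _umath_linalg.lstsq(a, b, rcond,
                         ~~~~~~~~~~~~~~~~~~~^^^^^^^^^^^^^
                                             signature=signature)
                                             ^^^^^^^^^^^^^^^^^^^^
    raise LinAlgError("SVD did not converge in Linear Least Squares")
numpy.linalg.LinAlgError: SVD did not converge in Linear Least Squares
```

View pics/w12c.png

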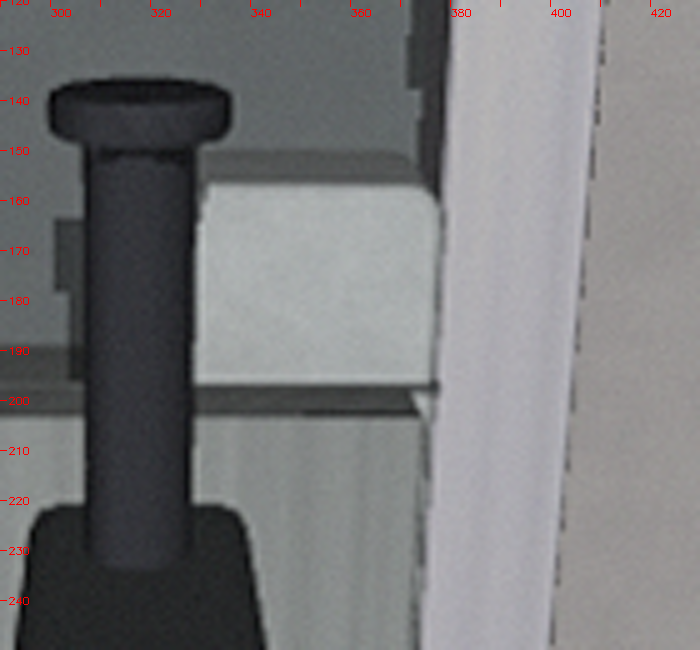

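View pics/scene10.png

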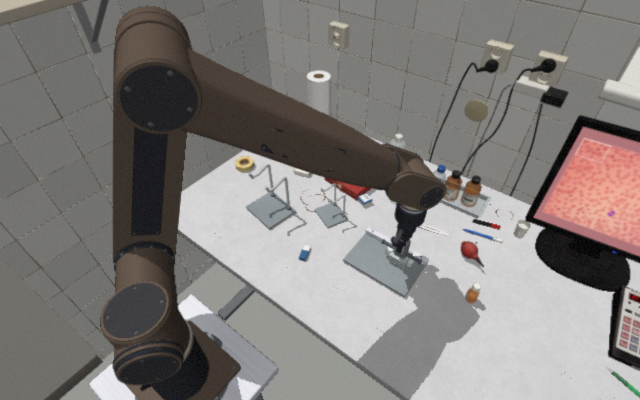

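The mailer is flat and square on the fence, everything else stands where it did, and the forces are steady at about 9 N forward and 9 N down (about 11 N on the mailer with the block's weight).

```bash
python3 -c "
from plant import ctrl
print(ctrl.sign_off())"
```

```text
the job is handed in; nothing more can be done
None
```

The push block is holding the mailer flat and square against the fence and down on the bed, and the job is handed in. I gripped the block's handle at 90 N, lifted it straight up off both hooks and carried it over to the jig. There I turned the mailer square with the heel, slid it to the fence and pressed it with one diagonal push. The arm's clock read about 11.8 s at hand-in.

**Forces:** over the last readings they were steady at about 9 N toward the fence. The reading was about 9 N down, or about 11 N on the mailer once the block's own weight is added. There was also a small sideways force of 1.5–2.8 N along the fence.

**Position:** in the last wrist picture the mailer's edge lies parallel to the fence and against it. Just before the final trim, the roof was down on the mailer's top: the shoe top stood 12.2 mm above it, against 12.0 mm nominal. The mailer lay level, 20.5 mm above the bed, which puts the heel about 6 mm clear of the bed.

**Did not go cleanly:**
- The roof touched about 2 mm higher than I had worked out beforehand. Part of that is camera calibration and part is the block sitting about 0.01 rad tilted in the grip.
- I levelled the tool slightly at the end, but the depth fit meant to re-check the tilt and the roof and mailer heights failed on missing depth readings. The final confirmation therefore rests on the forces, the tool pose and the pictures.

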